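# Press the hand penetrometer on the marked plaster sample

### The job

Lay the white square and the grey oblong plaster sample one after the other in the test-bed pockets that fit them, flat on the pocket floor. Then take the blue spring gauge out of its stand and, holding it upright, press its tip gently on the red-ringed spot of the white sample until about half of its plunger stroke is used (the orange band has just gone in), never ramming it to the stop. Finish while still holding the gauge there, pressed on the spot; leave the pink cube, the orange paint pot and the steel weight alone.

Things in the scene. Friction and masses are not known exactly. Their poses are not given: they have to be found in the camera images.
- white_tile: white cast plaster sample, 55 x 55 x 14 mm, loose, 0.05 kg, lying flat on the table; origin at the centre of its underside, z up, x and y along its sides. A red ring marks a spot on its upper face
- grey_tile: grey cast plaster sample, 62 x 50 x 18 mm (x, y, z), loose, 0.07 kg, lying flat on the table; origin at the centre of its underside
- spot (a point): centre of the red ring (16 mm across, red dot in the middle) on the upper face of the white sample, at x = +12, y = -10 mm from the sample's centre, 14 mm above its underside; moves with the sample
- bed: test bed, fixed to the table: aluminium plate 190 x 110 mm (x, y), its upper face 10 mm above the table, with two pockets side by side along its x, each formed by four low black L-shaped corner stops (6 mm high, 5 mm thick, legs 12 mm long inside the pocket); sides open between the corners, for fingers. Origin: centre of underside
- square_pocket (a point): centre of the floor of the square pocket (60 x 60 mm inside, for the white sample), at bed x = -45 mm, 10 mm above the table; axes as the bed's
- oblong_pocket (a point): centre of the floor of the oblong pocket (67 mm along the bed's x, 55 mm along its y, for the grey sample), at bed x = +45 mm, 10 mm above the table; axes as the bed's
- gauge: hand penetrometer (spring gauge), loose, 0.135 kg, upright in its stand. Origin at the centre of its nose face, z up along the barrel. Steel nose 20 mm across from z = 0 to 38 mm, dark collar 36 mm across to 44 (rests on the stand), blue round grip 28 mm across to 92, steel cap to 96. The plunger sticks 16 mm out below the nose. Lift it straight up 60 mm or more to clear the stand
- gauge_tip (a point): end of the plunger (8 mm across), on the gauge's axis, 16 mm below the origin when the plunger is out; moves with the plunger
- gauge_plunger (a joint): how far the plunger is pushed in: 0 = fully out, 0.012 m = at its stop. Spring: 1 N at 0, rising 0.4 N per mm to 5.8 N at the stop. The upper 6 mm of the visible plunger, next to the nose, is orange, and has just gone in at 0.006
- stand: gauge stand, fixed to the table: dark foot 70 x 70 x 6 mm with a grey bored post 40 mm across, 60 mm high, bore about 23 mm; origin at the centre of its underside; the gauge's nose hangs in the bore and its collar rests on the post, so the gauge's origin is 22 mm above the table
- pink_cube: pink cast plaster cube, 45 mm, loose bystander; origin at the centre of its underside
- ochre_pot: orange pigment pot with white cap, 42 mm across, 56 mm high, loose bystander; origin at the centre of its underside
- steel_weight: steel set-weight, 34 x 50 x 34 mm, loose bystander; origin at the centre of its underside
There are look-alikes about, which are no part of the job. What is shaped like the grey_tile but green or turquoise is not meant.

How it is judged:
By the outcome, as a careful person would: the job done as asked, in the order asked, and still so for the second after the job is handed in, while the arm keeps its last pose, push and grip.
It also fails if it takes over 72 s, if anything falls off the work surface, if the arm or the gripper's body presses on something with over 40 N, if the wrist force passes 120 N, or if a joint passes its speed limit or range.

### The arm

A 6-joint arm with a two-finger parallel gripper is mounted at the origin on a cart in front of the work surface, level with it; the furniture and walls round the work are solid. World frame = base frame: x ahead of the robot, y to its left, z up, the work surface at z = 0. Lengths are in mm, angles in degrees, forces in N, time in s.
With the tool pointing down it reaches from about 300 to 850 mm from the base axis. Payload 4.2 kg.
Tool frame: the origin (TCP) lies at the very end of the fingers, on their centre line; the grasp point (between the pads) lies 19 mm behind it (env.grip_depth is the distance from the TCP to the grasp point, in mm); z points along the fingers, y is the line along which they close (so a half turn about z gives the same grasp; the last joint's range is limited). The gripper opens to 91 mm and grips with 3 to 60 N. Pads are 32 mm wide; open, the fingers measure 118 mm over their backs; the gripper's body (76 mm by 178 mm) begins 60 mm behind the grasp point.
Start: joints at [71.161, 18.312, 89.639, -0, 72.044, -1.146], TCP at [174.755, 547.82, 191.276] pointing down, gripper open.
Joint ranges: [-177.97, 177.97], [-48.28, 115.42], [12.27, 149.76], [-77.06, 257.06], [2.81, 150.46], [-146.56, 146.56]. Speed limits (degrees/s): [147.25, 147.25, 180, 180, 180, 180].

### API

Orientations are given as [roll, pitch, yaw] about the fixed x, y, z axes, in that order (R = Rz(yaw) Ry(pitch) Rx(roll)).
In Python, from workcell import env, cams gives the robot as it stands.
- The arm moves only by the tool apply_moves, never from a script. Its argument "deltas" is a list of rows, each a list of 5 numbers: the shift along the tool's x, y, z in m, then the turn about the tool's z in rad, then the opening, from -1 (shut) to 1 (fully open), so that 0 is half open. In form: [[tx, ty, tz, roll, gripper], ...]. A call has 1 to 5 rows; each row is the pose to reach, as a shift and turn from the pose commanded when the call began, along the tool's axes at that moment; what a row does not reach only later rows make up. A row lasts 1/10 s, in which the tool goes at most 50 mm and 8.59 degrees, less where a joint would pass 70% of its speed; a pose out of reach is approached as far as the arm can. A call with a gripper value outside its range is refused whole. The fingers move at their own pace and stop on an object; "grip_force" is the grip in N (left out, the last holds). Time passes only in rows, so rows that repeat a pose let the fingers close. It gives the time, the measured TCP pose, the force, the opening and the grip force at its end, in the units of the state.
- env.state(): the state, without advancing time (a new reading comes with each control period).
- cams.grab_frame(name): name is "scene" or "top"; returns the picture (384x512x3 uint8, blue, green, red); there is no depth.
- cams.get_calibration(name): a dict with "mtx" (3x3 intrinsics, pixels), "eye" and "attitude" of the camera in the world. Camera axes: x right, y down, z forward; pixel columns grow to the right and rows downward; lengths in mm; the calibration is good to about 2 mm. A picture is of the moment at which its call begins. get_calibration takes no time and is no camera call.
- env.job_done(): hands the job in; it is judged then, once.
The state is a dict: "time_s": time; "qpos": joint angles; "qvel": joint speeds; "effort": joint torques, N m; "ee_pos": TCP position; "ee_rot": TCP orientation; "force": force on the tool from outside, world axes, zero at the start; "torque": the same for the moment, N m; "gripper_width": finger opening in mm; "gripper_force": force on a finger pad.
Only numpy, scipy, OpenCV 4.12 (cv2) and the standard library are available. Lean on these libraries where they do the work, as an engineer would, in place of code of your own. Each camera call takes 0.05 s, during which the arm holds its last target. There are 200 camera calls.

## Working session

There is one attempt and no reset: what is moved stays moved. The work goes in short steps, Python scripts to look and compute and a tool call to move; the robot and the scene stay as the last step left them, time stands still between calls to the robot, and variables do not carry over. Pictures are saved under pics/ and viewed, at most 10 in all, crops included, and the job is handed in when it is done.

Besides the shell and the picture viewer there is one more tool, called by a JSON object that holds its "fn" and its "kwargs", one argument or row to a line. apply_moves: Moves the arm, as the interface text tells. Its arguments: {"type":"object","properties":{"deltas":{"type":"array"},"grip_force":{"type":"number"}},"required":["deltas"]}

```bash
mkdir -p pics; python3 - <<'E'
from workcell import env, cams
import cv2
s=env.state(); print(s)
for n in("scene","top"):
    cv2.imwrite(f"pics/{n}0.png",cams.grab_frame(n)); print(n,cams.get_calibration(n))
E
```

```text
{'time_s': 0.0, 'qpos': array([ 7.11619557e+01,  1.83500530e+01,  8.97062048e+01,  9.75752994e-05,
        7.20432100e+01, -1.14738358e+00]), 'qvel': array([-0.0616528 ,  0.02782597, -0.01759757,  0.04740855,  0.05506181,
        0.12838402]), 'effort': array([-1.17989486e-03, -4.12453580e+01, -2.31980145e+01,  7.27192755e-02,
        4.55754565e-02, -1.29689079e-04]), 'ee_pos': array([174.56729828, 547.29132654, 190.43759517]), 'ee_rot': array([-1.79900554e+02, -2.08452131e-03,  1.62309307e+02]), 'force': array([-0.45349948,  0.13382295,  0.78470342]), 'torque': array([-0.04042725,  0.03780102, -0.00122008]), 'gripper_force': 0.0, 'gripper_width': 91.34779226885956}
scene {'mtx': array([[382.33497935,   0.        , 255.31804311],
       [  0.        , 382.33497935, 195.8215555 ],
       [  0.        ,   0.        ,   1.        ]]), 'eye': array([ -59.25974353, -578.6685893 ,  961.85476845]), 'attitude': array([-133.64684386,    0.79317762,  -45.16232386])}
top {'mtx': array([[383.36197122,   0.        , 258.10944408],
       [  0.        , 383.36197122, 190.95082918],
       [  0.        ,   0.        ,   1.        ]]), 'eye': array([ 420.65479325,  121.46866488, 1413.17592723]), 'attitude': array([-172.37682582,   -1.25387873,  -89.37209452])}
```

View pics/scene0.png

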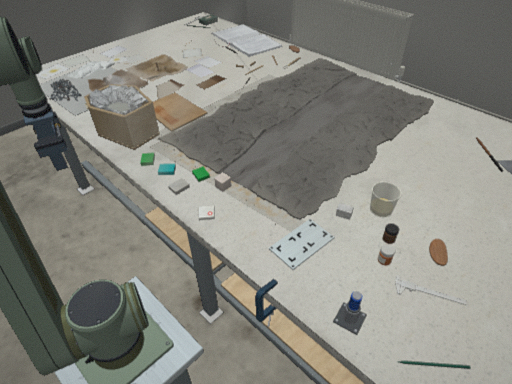

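View pics/top0.png

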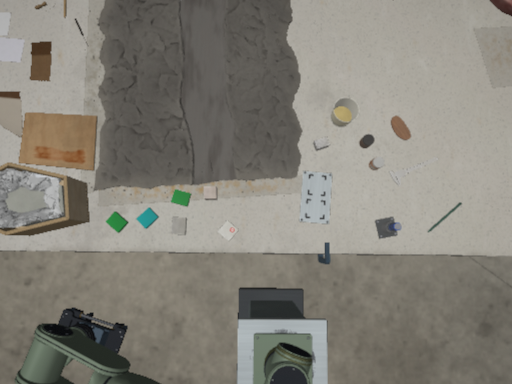

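```bash
cat > h.py <<'E'
from workcell import env, cams
import cv2, numpy as np
from scipy.spatial.transform import Rotation as R
def RT(n):
    c=cams.get_calibration(n); return c['mtx'],R.from_euler('xyz',c['attitude'],degrees=True).as_matrix(),np.array(c['eye'])
def w(n,uv,z):
    K,A,e=RT(n); d=A@np.linalg.solve(K,[uv[0],uv[1],1]); return e+d*(z-e[2])/d[2]
def px(n,P):
    K,A,e=RT(n); p=K@(A.T@(np.asarray(P,float)-e)); return p[:2]/p[2]
E
python3 - <<'E'
from h import *
for uv,z in(((229,230),14),((179,225),18),((316,197),10),((387,228),6),((396,226),118)): print(uv,w('top',uv,z).round())
for uv,z in(((207,213),14),((179,187),18),((303,243),10),((350,318),6),((355,297),118)): print(uv,w('scene',uv,z).round())
t=cv2.imread('pics/top0.png');s=cv2.imread('pics/scene0.png')
z=lambda i,x,y,a,b,f:cv2.resize(i[y:y+b,x:x+a],None,fx=f,fy=f,interpolation=cv2.INTER_CUBIC)
a=np.vstack([z(t,160,160,100,90,4),z(s,150,160,100,60,4)])
b=np.vstack([z(t,295,160,110,90,3.636),z(s,265,215,110,120,2.2)[:, :400] if 0 else cv2.resize(z(s,265,215,110,120,2.2),(400,240))])
cv2.imwrite('pics/c1.png',np.hstack([a[:567],b[:567]])); print(a.shape,b.shape)
E
```

```text
(229, 230) [464. 197.  14.]
(179, 225) [480. 378.  18.]
(316, 197) [ 589. -122.   10.]
(387, 228) [ 478. -384.    6.]
(396, 226) [ 481. -374.  118.]
(207, 213) [460. 191.  14.]
(179, 187) [471. 364.  18.]
(303, 243) [ 590. -129.   10.]
(350, 318) [ 481. -384.    6.]
(355, 297) [ 473. -383.  118.]
(600, 400, 3) (567, 400, 3)
```

View pics/c1.png

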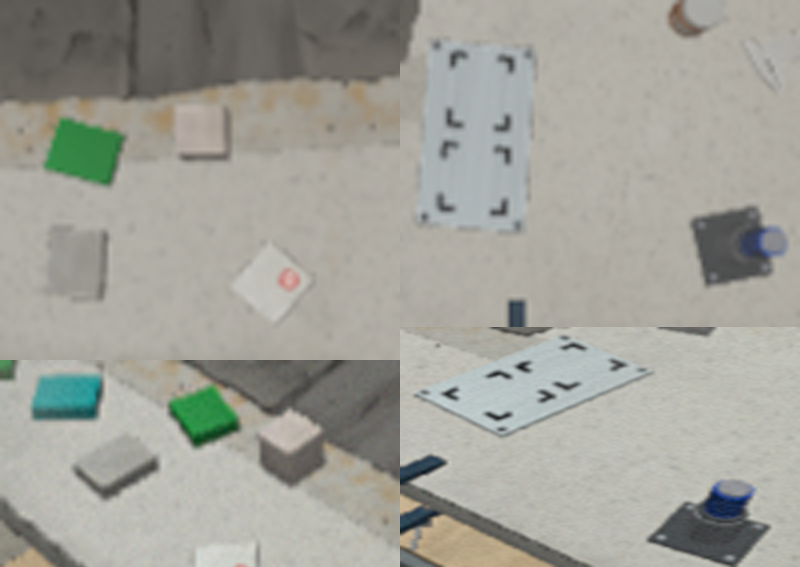

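```bash
cat > fit.py <<'E'
from h import *
from scipy.optimize import minimize
F=6
def box(x0,x1,y0,y1,z0,z1):
    c=lambda z:[[x0,y0,z],[x1,y0,z],[x1,y1,z],[x0,y1,z]]
    return np.array(c(z0)+c(z1),float)
def tile(a,b,h): # silhouette (sides) then top
    B=box(-a/2,a/2,-b/2,b/2,0,h); return [(B,1),(B[4:],2)]
def bed():
    L=[(box(-95,95,-55,55,10,10),1)]
    for cx,a,b in((-45,30,30),(45,33.5,27.5)):
        for sx in(-1,1):
            for sy in(-1,1):
                for X,Y in(((a-12,a+5),(b,b+5)),((a,a+5),(b-12,b+5))):
                    xs=sorted(cx+sx*v for v in X); ys=sorted(sy*v for v in Y)
                    L.append((box(*xs,*ys,10,16),2))
    return L
def fit(model,p0,imgs,z=0,pad=8):
    ctx=[]
    for n,im in imgs.items():
        P=np.array([px(n,[p0[0],p0[1],10])])[0]
        M=np.vstack([m for m,_ in model]); r=R.from_euler('z',p0[2],degrees=True).as_matrix()
        Q=np.array([px(n,r@v+[p0[0],p0[1],z]) for v in M])
        lo=np.floor(Q.min(0)-pad).astype(int); hi=np.ceil(Q.max(0)+pad).astype(int)
        lo=np.maximum(lo,0)
        c=cv2.resize(im[lo[1]:hi[1],lo[0]:hi[0]],None,fx=F,fy=F,interpolation=cv2.INTER_LINEAR).astype(float)
        ctx.append((n,lo,c))
    def cost(p):
        r=R.from_euler('z',p[2],degrees=True).as_matrix(); t=0
        for n,lo,c in ctx:
            lab=np.zeros(c.shape[:2],np.uint8)
            for m,l in model:
                q=np.array([px(n,r@v+[p[0],p[1],z]) for v in m])
                q=((q-lo+.5)*F-.5)
                h=cv2.convexHull(q.astype(np.float32))
                cv2.fillConvexPoly(lab,np.round(h*16).astype(np.int32),l,shift=4)
            for l in range(lab.max()+1):
                v=c[lab==l]
                if len(v): t+=((v-np.median(v,0)).__abs__()).clip(0,60).sum()
        return t/1e4
    best=None
    for d in(-6,6):
        o=minimize(cost,p0,method='Nelder-Mead',options=dict(initial_simplex=np.array(p0)+np.array([[0,0,0],[8,0,0],[0,8,0],[0,0,d]]),xatol=.05,fatol=1e-3))
        if best is None or o.fun<best.fun: best=o
    return best.x.round(1),round(best.fun,2)
E
python3 - <<'E'
from fit import *
T=cv2.imread('pics/top0.png');S=cv2.imread('pics/scene0.png')
for nm,m,p in(('white',tile(55,55,14),(462,194,-40)),('grey',tile(62,50,18),(475,370,0)),('bed',bed(),(589,-125,-5)),('foot',[(box(-35,35,-35,35,0,6),1)],(480,-384,10))):
    for im in({'top':T},{'scene':S},{'top':T,'scene':S}): print(nm,list(im),*fit(m,p,im))
E
```

```text
white ['top'] [462.6 204.1 -38.9] 46.36Traceback (most recent call last):
  File "<stdin>", line 4, in <module>
  File "fit.py", line 43, in fit
    o=minimize(cost,p0,method='Nelder-Mead',options=dict(initial_simplex=np.array(p0)+np.array([[0,0,0],[8,0,0],[0,8,0],[0,0,d]]),xatol=.05,fatol=1e-3))
    res = _minimize_neldermead(fun, x0, args, callback, bounds=bounds,
                               **options)
    fxr = func(xr)
    fx = function(np.copy(x), *(wrapper_args + args))
  File "fit.py", line 33, in cost
    q=np.array([px(n,r@v+[p[0],p[1],z]) for v in m])
                ~~^^^^^^^^^^^^^^^^^^^^^
  File "h.py", line 9, in px
    K,A,e=RT(n); p=K@(A.T@(np.asarray(P,float)-e)); return p[:2]/p[2]
          ~~^^^
  File "h.py", line 5, in RT
    c=cams.get_calibration(n); return c['mtx'],R.from_euler('xyz',c['attitude'],degrees=True).as_matrix(),np.array(c['eye'])
ValueError: time passes only in moves, steps and waits
```

```bash
python3 - <<'E'
s=open('h.py').read().replace("def RT(n):","import functools\n@functools.cache\ndef RT(n):")
open('h.py','w').write(s)
E
cat > m.py <<'E'
from fit import *
T=cv2.imread('pics/top0.png');S=cv2.imread('pics/scene0.png')
for nm,m,p in(('white',tile(55,55,14),(462,194,-40)),('grey',tile(62,50,18),(475,370,0)),('bed',bed(),(589,-125,-5)),('foot',[(box(-35,35,-35,35,0,6),1)],(480,-384,10))):
    for im in({'top':T},{'scene':S},{'top':T,'scene':S}): print(nm,list(im),*fit(m,p,im))
E
python3 m.py
```

```text
white ['top'] [462.6 204.1 -38.9] 46.36
white ['scene'] [463.4 200.9 -40.4] 56.63
white ['top', 'scene'] [463.  202.  -38.6] 104.57
grey ['top'] [477.9 380.1  -3.4] 31.64
grey ['scene'] [479.4 379.4  -1.2] 146.36
grey ['top', 'scene'] [478.7 379.5  -1.6] 178.46
bed ['top'] [ 590.3 -120.3   -4.5] 231.17
bed ['scene'] [ 591.3 -121.9   -4.3] 541.57
bed ['top', 'scene'] [ 590.9 -121.5   -4.3] 779.42
foot ['top'] [ 481.2 -380.3   11.7] 93.19
foot ['scene'] [ 482.9 -382.1   11.1] 265.95
foot ['top', 'scene'] [ 482.3 -381.7   11.2] 363.47
```

```bash
cat > go.py <<'E'
from h import *
import sys
s=env.state(); p=s['ee_pos']; rot=R.from_euler('xyz',s['ee_rot'],degrees=True)
print('t',round(s['time_s'],2),p.round(1),s['ee_rot'].round(2),'F',s['force'].round(1),'w',round(s['gripper_width'],1),'gf',round(s['gripper_force'],1))
if len(sys.argv)>4:
    x,y,z,yaw=map(float,sys.argv[1:5])
    d=rot.inv().apply(np.array([x,y,z])-p)/1000; dy=(yaw-s['ee_rot'][2]+180)%360-180
    print('delta',d.round(4),'roll',round(-np.deg2rad(dy),4))
E
python3 go.py 463 202 120 141
```

```text
t 0.1 [174.6 547.4 190.5] [-179.91   -0.    162.31] F [-0.6  0.4  0.7] w 91.3 gf 0.0
delta [-0.3797 -0.2413  0.0709] roll 0.3719
```

{"fn": "apply_moves", "kwargs": {
  "deltas": [
    [-0.38, -0.241, 0.07, 0.372, 1],
    [-0.38, -0.241, 0.07, 0.372, 1],
    [-0.38, -0.241, 0.07, 0.372, 1],
    [-0.38, -0.241, 0.07, 0.372, 1],
    [-0.38, -0.241, 0.07, 0.372, 1]
  ]
}}

```text
time_s: 0.6
ee_pos: [334.0, 356.6, 152.3]
ee_rot: [-180.0, 0.0, 141.0]
force: [0.6, 0.9, 0.1]
gripper_width: 91.5
gripper_force: 0.0
```

```bash
python3 go.py 463 202 80 141
```

```text
t 0.6 [334.  356.6 152.3] [-179.99    0.    141.02] F [0.6 0.9 0.1] w 91.5 gf 0.0
delta [-0.1975 -0.0391  0.0723] roll 0.0004
```

{"fn": "apply_moves", "kwargs": {
  "deltas": [
    [-0.198, -0.039, 0.072, 0, 1],
    [-0.198, -0.039, 0.072, 0, 1],
    [-0.198, -0.039, 0.072, 0, 1],
    [-0.198, -0.039, 0.072, 0, 1],
    [-0.198, -0.039, 0.072, 0, 1]
  ]
}}

```text
time_s: 1.1
ee_pos: [463.6, 199.9, 78.9]
ee_rot: [-179.8, -0.0, 140.8]
force: [-0.7, 0.5, 0.1]
gripper_width: 91.2
gripper_force: 0.0
```

```bash
python3 - <<'E'
from h import *
t=cams.grab_frame('top');s=cams.grab_frame('scene')
cv2.imwrite('pics/top1.png',t);cv2.imwrite('pics/scene1.png',s)
z=lambda i,x,y,a,b,f:cv2.resize(i[y:y+b,x:x+a],None,fx=f,fy=f,interpolation=cv2.INTER_CUBIC)
cv2.imwrite('pics/c2.png',np.hstack([z(t,150,170,100,120,4),z(s,150,150,100,120,4)]))
E
python3 go.py 463 202 5 141
```

```text
t 1.2 [462.8 202.   79.8] [-1.7989e+02 -8.0000e-02  1.4079e+02] F [-0.5  0.2  0.6] w 91.1 gf 0.0
delta [-0.0002  0.0003  0.0748] roll -0.0037
```

View pics/c2.png

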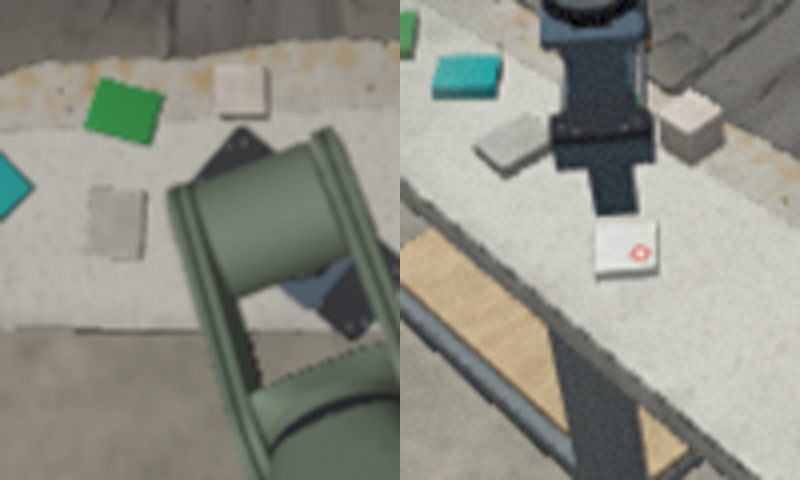

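{"fn": "apply_moves", "kwargs": {
  "deltas": [
    [0, 0, 0.04, -0.004, 1],
    [0, 0, 0.075, -0.004, 1],
    [0, 0, 0.075, -0.004, 1],
    [0, 0, 0.075, -0.004, 1],
    [0, 0, 0.075, -0.004, 0]
  ],
  "grip_force": 20
}}

```text
time_s: 1.7
ee_pos: [463.7, 204.9, 7.7]
ee_rot: [179.8, 0.1, 141.3]
force: [0.3, -0.2, 0.2]
gripper_width: 85.7
gripper_force: 0.0
```

{"fn": "apply_moves", "kwargs": {
  "deltas": [
    [0, 0, 0, 0, -1],
    [0, 0, 0, 0, -1],
    [0, 0, 0, 0, -1],
    [0, 0, 0, 0, -1],
    [0, 0, 0, 0, -1]
  ]
}}

```text
time_s: 2.2
ee_pos: [462.7, 203.4, 6.0]
ee_rot: [180.0, 0.0, 141.2]
force: [-0.9, -0.0, 0.5]
gripper_width: 45.8
gripper_force: 0.0
```

```bash
python3 go.py 463 202 85 141
```

```text
t 2.2 [462.7 203.4   6. ] [179.98   0.   141.21] F [-0.9 -0.   0.5] w 45.8 gf 0.0
delta [-0.0012 -0.0009 -0.079 ] roll 0.0037
```

```bash
python3 - <<'E'
from h import *
print(px('scene',(463,202,80)),px('scene',(463,202,14)),px('scene',(475.7,192.6,14)))
s=cams.grab_frame('scene')
cv2.imwrite('pics/c3.png',cv2.resize(s[150:270,140:260],None,fx=5,fy=5,interpolation=cv2.INTER_CUBIC))
E
python3 go.py
```

```text
[203.47626968 197.13144318] [205.52637845 210.89482224] [210.09650618 210.35775165]
t 2.25 [462.7 203.4   5.9] [179.99  -0.   141.21] F [-0.  -0.7 -0.2] w 42.1 gf 0.0
```

View pics/c3.png

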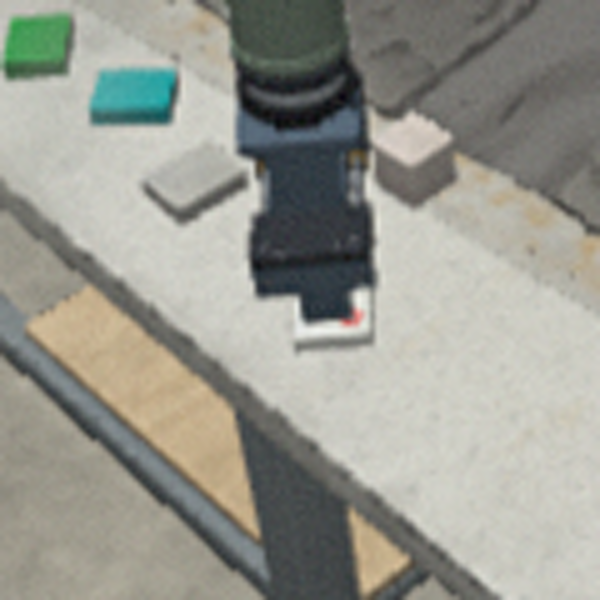

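```bash
python3 - <<'E'
from h import *
for s in(-21,21):
    P=np.array([462.7+.63*s,203.4+.78*s,6]); print('finger',s,P,px('scene',P).round(1))
for n in('top','scene'):
    im=cv2.imread(f'pics/{n}0.png').astype(float); b,g,r=im.transpose(2,0,1)
    k=np.clip(r-(g+b)/2-25,0,None); 
    c=px(n,(475,193,14)).astype(int); y0,x0=c[1]-12,c[0]-12; k=k[y0:y0+24,x0:x0+24]
    yy,xx=np.mgrid[:24,:24]; u=np.array([(k*xx).sum(),(k*yy).sum()])/k.sum()+[x0,y0]
    print(n,'ring',u.round(2),w(n,u,14).round(1))
    print('fit centre',px(n,(463,202,14)).round(1))
    gsum=im[...,0]; m=((b>195)&(g>195)&(r>195)).astype(np.uint8)[c[1]-15:c[1]+16,c[0]-20:c[0]+16]
    print(n,m.sum(),'\n'.join(''.join('.#'[v] for v in row) for row in m))
E
```

```text
finger -21 [449.47 187.02   6.  ] [205.5 216.7]
finger 21 [475.93 219.78   6.  ] [205.4 208.1]
top ring [231.68 229.55] [465.7 187.3  14. ]
fit centre [227.6 230.2]
top 0 ....................................
....................................
....................................
....................................
....................................
....................................
....................................
....................................
....................................
....................................
....................................
....................................
....................................
....................................
....................................
....................................
....................................
....................................
....................................
....................................
....................................
....................................
....................................
....................................
....................................
....
[... 746 characters left out ...]
........##############............
..........###########.##............
..........############.#............
..........##############............
..........#########.................
..........########..................
..........########...#..............
..........########..................
..........#########....#............
..........###########...............
....................................
....................................
....................................
....................................
....................................
....................................
....................................
....................................
....................................
```

```bash
python3 - <<'E'
from h import *
for z in(80,90,100): 
  for o in(45.7,52,58): print(z,o,px('scene',(463-.63*o,202-.78*o,z)).round(1))
for z in (6,12,20):
  for o in(21,27,34): print(z,o,px('scene',(462.7-.63*o,203.4-.78*o,z)).round(1))
E
```

```text
80 45.7 [203.6 206.8]
80 52 [203.7 208.2]
80 58 [203.7 209.5]
90 45.7 [203.3 204.6]
90 52 [203.3 206. ]
90 58 [203.3 207.3]
100 45.7 [203.  202.4]
100 52 [203.  203.8]
100 58 [203.  205.1]
6 21 [205.5 216.7]
6 27 [205.6 218. ]
6 34 [205.6 219.5]
12 21 [205.3 215.5]
12 27 [205.4 216.8]
12 34 [205.4 218.3]
20 21 [205.1 213.9]
20 27 [205.1 215.2]
20 34 [205.2 216.7]
```

```bash
python3 - <<'E'
from h import *
print(env.grip_depth)
E
```

```text
18.8
```

{"fn": "apply_moves", "kwargs": {
  "deltas": [
    [0, 0, 0, 0, 1],
    [0, 0, 0, 0, 1],
    [0, 0, 0, 0, 1],
    [0, 0, 0, 0, 1],
    [0, 0, 0, 0, 1]
  ]
}}

```text
time_s: 2.75
ee_pos: [462.6, 203.5, 5.8]
ee_rot: [180.0, -0.0, 141.2]
force: [0.1, -0.3, 0.0]
gripper_width: 79.5
gripper_force: 0.0
```

{"fn": "apply_moves", "kwargs": {
  "deltas": [
    [0, 0, 0.004, 0, 1],
    [0, 0, 0.006, 0, 1],
    [0, 0, 0.006, 0, 1]
  ]
}}

```text
time_s: 3.05
ee_pos: [462.2, 203.3, -0.7]
ee_rot: [-179.9, -0.0, 141.2]
force: [-1.0, -0.6, -0.3]
gripper_width: 91.2
gripper_force: 0.0
```

{"fn": "apply_moves", "kwargs": {
  "deltas": [
    [0, 0, 0.003, 0, 1],
    [0, 0, 0.005, 0, 1],
    [0, 0, 0.005, 0, 1]
  ]
}}

```text
time_s: 3.35
ee_pos: [462.4, 203.3, -5.5]
ee_rot: [-180.0, -0.0, 141.2]
force: [-0.3, -0.4, 0.5]
gripper_width: 91.4
gripper_force: 0.0
```

{"fn": "apply_moves", "kwargs": {
  "deltas": [
    [0, 0, 0.003, 0, 1],
    [0, 0, 0.005, 0, 1],
    [0, 0, 0.005, 0, 1]
  ]
}}

```text
time_s: 3.65
ee_pos: [462.4, 203.3, -10.5]
ee_rot: [-180.0, -0.0, 141.2]
force: [-0.7, 0.3, -0.1]
gripper_width: 91.2
gripper_force: 0.0
```

{"fn": "apply_moves", "kwargs": {
  "deltas": [
    [0, 0, 0.002, 0, 1],
    [0, 0, 0.003, 0, 1],
    [0, 0, 0.003, 0, 1]
  ]
}}

```text
time_s: 3.95
ee_pos: [462.5, 203.4, -13.3]
ee_rot: [-180.0, -0.0, 141.2]
force: [0.4, -0.8, -0.7]
gripper_width: 91.0
gripper_force: 0.0
```

{"fn": "apply_moves", "kwargs": {
  "deltas": [
    [0, 0, 0, 0, -1],
    [0, 0, 0, 0, -1],
    [0, 0, 0, 0, -1],
    [0, 0, 0, 0, -1],
    [0, 0, 0, 0, -1]
  ]
}}

```text
time_s: 4.45
ee_pos: [462.5, 203.4, -13.2]
ee_rot: [-180.0, -0.0, 141.2]
force: [-0.4, -0.3, -0.9]
gripper_width: 54.6
gripper_force: 20.0
```

{"fn": "apply_moves", "kwargs": {
  "deltas": [
    [0, 0, -0.03, 0, -1],
    [0, 0, -0.07, 0, -1],
    [0, 0, -0.07, 0, -1],
    [0, 0, -0.07, 0, -1]
  ]
}}

```text
time_s: 4.85
ee_pos: [462.9, 203.6, 57.4]
ee_rot: [179.9, 0.0, 141.2]
force: [-1.0, -0.8, -0.6]
gripper_width: 55.2
gripper_force: 20.0
```

```bash
python3 go.py 544.5 -118 55 175.7
```

```text
t 4.85 [462.9 203.6  57.4] [1.7991e+02 4.0000e-02 1.4122e+02] F [-1.  -0.8 -0.6] w 55.2 gf 20.0
delta [-0.265  -0.1996  0.0023] roll -0.6018
```

{"fn": "apply_moves", "kwargs": {
  "deltas": [
    [-0.04, -0.03, 0.002, -0.12, -1],
    [-0.08, -0.06, 0.002, -0.24, -1],
    [-0.12, -0.09, 0.002, -0.36, -1],
    [-0.16, -0.12, 0.002, -0.48, -1],
    [-0.2, -0.15, 0.002, -0.6, -1]
  ]
}}

```text
time_s: 5.35
ee_pos: [523.4, -40.4, 53.1]
ee_rot: [180.0, -0.2, 175.9]
force: [0.9, -0.3, -0.1]
gripper_width: 54.8
gripper_force: 20.0
```

```bash
python3 go.py 544.5 -118 30 175.7
```

```text
t 5.35 [523.4 -40.4  53.1] [179.98  -0.19 175.89] F [ 0.9 -0.3 -0.1] w 54.8 gf 20.0
delta [-0.0267 -0.0759  0.023 ] roll 0.0033
```

{"fn": "apply_moves", "kwargs": {
  "deltas": [
    [-0.015, -0.04, 0.01, 0, -1],
    [-0.027, -0.076, 0.023, 0.003, -1],
    [-0.027, -0.076, 0.023, 0.003, -1],
    [-0.027, -0.076, 0.023, 0.003, -1],
    [-0.027, -0.076, 0.023, 0.003, -1]
  ]
}}

```text
time_s: 5.85
ee_pos: [544.6, -115.4, 31.0]
ee_rot: [180.0, -0.1, 175.5]
force: [-0.3, 0.4, -0.2]
gripper_width: 54.6
gripper_force: 20.0
```

```bash
python3 - <<'E'
from h import *
t=cams.grab_frame('top');s=cams.grab_frame('scene')
cv2.imwrite('pics/top4.png',t);cv2.imwrite('pics/scene4.png',s)
z=lambda i,x,y,a,b,f:cv2.resize(i[y:y+b,x:x+a],None,fx=f,fy=f,interpolation=cv2.INTER_CUBIC)
cv2.imwrite('pics/c4.png',np.hstack([z(t,275,150,80,100,5),z(s,260,190,80,100,5)]))
E
python3 go.py 544.5 -118 -2.7 175.7
```

```text
t 5.95 [ 545.2 -115.2   31.7] [ 1.7998e+02 -3.0000e-02  1.7552e+02] F [ 0.7 -0.6 -0.1] w 54.7 gf 20.0
delta [ 0.0005 -0.0029  0.0344] roll -0.0031
```

View pics/c4.png

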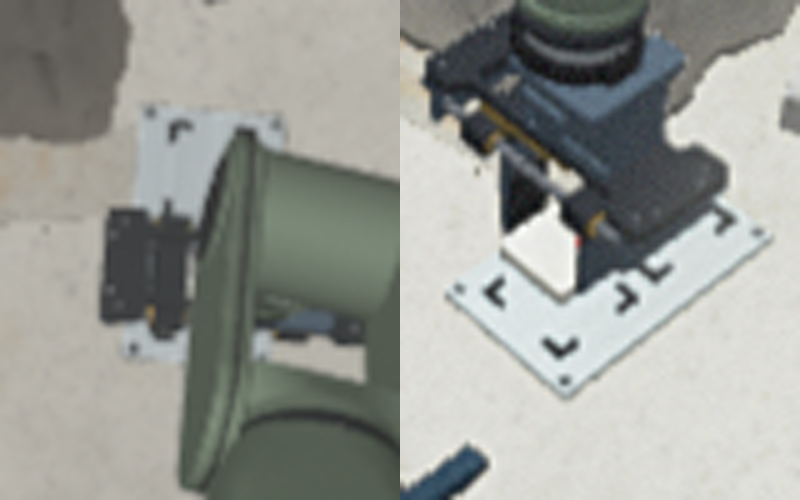

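```bash
python3 - <<'E'
from h import *
r=R.from_euler('z',-4.4,degrees=True).as_matrix()
for c in((-27.5,-27.5),(-27.5,27.5)):
  for z in(44.9,58.9): print(c,z,(px('scene',r@[*c,0]+[546.7,-115.3,z])+.5-[260,190])*5+[400,0])
E
```

```text
(-27.5, -27.5) 44.9 [559.2569008  309.22261625]
(-27.5, -27.5) 58.9 [560.45729029 294.60891045]
(-27.5, 27.5) 44.9 [496.519427   256.12671437]
(-27.5, 27.5) 58.9 [497.17138995 241.45543277]
```

{"fn": "apply_moves", "kwargs": {
  "deltas": [
    [0, -0.003, 0.01, -0.003, -1],
    [0, -0.003, 0.022, -0.003, -1],
    [0, -0.003, 0.022, -0.003, -1]
  ]
}}

```text
time_s: 6.25
ee_pos: [543.6, -118.7, 7.8]
ee_rot: [180.0, -0.2, 175.6]
force: [-0.1, 1.1, -0.4]
gripper_width: 54.9
gripper_force: 20.0
```

```bash
python3 go.py 544.5 -118 -2.7 175.7
```

```text
t 6.25 [ 543.6 -118.7    7.8] [179.96  -0.24 175.63] F [-0.1  1.1 -0.4] w 54.9 gf 20.0
delta [-0.0009  0.0008  0.0105] roll -0.0012
```

{"fn": "apply_moves", "kwargs": {
  "deltas": [
    [0, 0, 0.003, 0, -1],
    [0, 0, 0.005, 0, -1],
    [0, 0, 0.005, 0, -1]
  ]
}}

```text
time_s: 6.55
ee_pos: [545.3, -119.4, 4.6]
ee_rot: [180.0, -0.0, 175.6]
force: [-0.0, 0.2, -1.3]
gripper_width: 54.6
gripper_force: 20.0
```

{"fn": "apply_moves", "kwargs": {
  "deltas": [
    [0, 0, 0.002, 0, -1],
    [0, 0, 0.002, 0, -1]
  ]
}}

```text
time_s: 6.75
ee_pos: [545.4, -119.5, 2.7]
ee_rot: [180.0, -0.0, 175.6]
force: [-0.1, 0.6, -0.8]
gripper_width: 54.5
gripper_force: 20.0
```

```bash
python3 - <<'E'
from h import *
s=cams.grab_frame('scene')
cv2.imwrite('pics/c5.png',cv2.resize(s[210:280,265:345],None,fx=8,fy=8,interpolation=cv2.INTER_CUBIC))
E
python3 go.py 544.5 -118 -2.7 175.7
```

```text
t 6.8 [ 545.4 -119.5    2.8] [180.    0.  175.6] F [-1.2 -0.2 -0.1] w 54.6 gf 20.0
delta [0.001  0.0014 0.0055] roll -0.0018
```

View pics/c5.png

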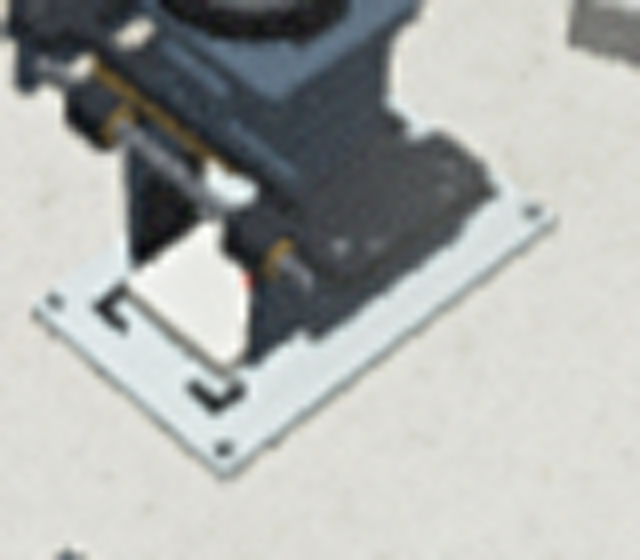

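```bash
python3 - <<'E'
from h import *
f=lambda P:((px('scene',P)+.5-[265,210])*8).round(0)
r=R.from_euler('z',-4.3,degrees=True).as_matrix()
for c in((-27.5,-27.5),(-27.5,27.5)): print('tile',f(r@[*c,0]+[546.95,-119.6,16]))
for c in((-80,-35),(-80,35),(-80,-18),(-68,-35)): print('stop outer corner/ends top',f(r@[*c,0]+[590.9,-121.5,16]))
for c in((-95,-55),(-95,55),(95,-55)): print('plate',f(r@[*c,0]+[590.9,-121.5,10]))
E
```

```text
tile [220. 388.]
tile [121. 303.]
stop outer corner/ends top [215. 410.]
stop outer corner/ends top [ 89. 301.]
stop outer corner/ends top [184. 382.]
stop outer corner/ends top [238. 393.]
plate [224. 473.]
plate [ 27. 300.]
plate [558. 216.]
```

```bash
python3 - <<'E'
from h import *
s=cv2.imread('pics/c5.png'); r=R.from_euler('z',-4.3,degrees=True).as_matrix()
for yb in(-10,0,10):
  for x in np.arange(-92,-55,2.):
    u=((px('scene',r@[x,yb,0]+[590.9,-121.5,16])+.5-[265,210])*8).round().astype(int); print((int(x),*s[u[1],u[0]].tolist()),end=' ')
  print()
for yb in range(-36,-14,2):
    u=((px('scene',r@[-64,yb,0]+[590.9,-121.5,30])+.5-[265,210])*8).round().astype(int); print((yb,*s[u[1],u[0]].tolist()),end=' ')
E
```

```text
(-92, 230, 230, 222) (-90, 227, 228, 219) (-88, 226, 226, 219) (-86, 227, 227, 220) (-84, 227, 228, 219) (-82, 226, 227, 218) (-80, 227, 228, 219) (-78, 229, 229, 221) (-76, 230, 229, 220) (-74, 226, 226, 215) (-72, 212, 212, 199) (-70, 167, 168, 159) (-68, 129, 133, 128) (-66, 130, 135, 133) (-64, 160, 168, 167) (-62, 208, 217, 217) (-60, 230, 237, 236) (-58, 229, 236, 234) (-56, 229, 234, 232) 
(-92, 231, 230, 222) (-90, 227, 228, 218) (-88, 227, 227, 219) (-86, 229, 228, 221) (-84, 228, 228, 220) (-82, 229, 229, 220) (-80, 229, 230, 221) (-78, 230, 230, 222) (-76, 233, 233, 225) (-74, 230, 231, 221) (-72, 211, 213, 199) (-70, 171, 175, 165) (-68, 124, 130, 128) (-66, 128, 136, 137) (-64, 177, 186, 186) (-62, 212, 220, 220) (-60, 233, 238, 237) (-58, 233, 237, 236) (-56, 230, 234, 234) 
(-92, 230, 229, 221) (-90, 229, 228, 220) (-88, 229, 229, 221) (-86, 229, 229, 220) (-84, 231, 231, 222) (-82, 231, 231, 223) (-80, 232, 233, 224) (-78, 233, 233, 224) (-76, 233, 233, 224) (-74, 234, 234, 227) (-72, 225, 223, 215) (-70, 190, 189, 180) (-68, 149, 151, 146) (-66, 138, 145, 144) (-64, 173, 184, 182) (-62, 217, 225, 224) (-60, 237, 241, 241) (-58, 236, 239, 238) (-56, 233, 235, 234) 
(-36, 147, 144, 134) (-34, 111, 110, 106) (-32, 109, 114, 114) (-30, 152, 160, 161) (-28, 216, 223, 224) (-26, 237, 243, 243) (-24, 236, 243, 242) (-22, 234, 239, 239) (-20, 233, 236, 236) (-18, 230, 234, 233) (-16, 228, 234, 232)
```

{"fn": "apply_moves", "kwargs": {
  "deltas": [
    [0.0013, 0.0014, 0, -0.002, -1],
    [0.0013, 0.0014, 0.002, -0.002, -1],
    [0.0013, 0.0014, 0.004, -0.002, -1],
    [0.0013, 0.0014, 0.0055, -0.002, -1],
    [0.0013, 0.0014, 0.0055, -0.002, -1]
  ]
}}

```text
time_s: 7.3
ee_pos: [544.1, -117.9, -3.0]
ee_rot: [180.0, -0.0, 175.7]
force: [0.5, -0.5, -1.0]
gripper_width: 54.7
gripper_force: 20.0
```

```bash
python3 go.py 544.3 -118 -3.2 175.7
```

```text
t 7.3 [ 544.1 -117.9   -3. ] [ 1.7999e+02 -2.0000e-02  1.7572e+02] F [ 0.5 -0.5 -1. ] w 54.7 gf 20.0
delta [-0.0002 -0.0001  0.0002] roll 0.0003
```

{"fn": "apply_moves", "kwargs": {
  "deltas": [
    [0, 0, 0, 0, 0.5],
    [0, 0, 0, 0, 0.5],
    [0, 0, 0, 0, 0.8],
    [0, 0, -0.02, 0, 1],
    [0, 0, -0.06, 0, 1]
  ]
}}

```text
time_s: 7.8
ee_pos: [541.7, -117.4, 55.3]
ee_rot: [179.9, -0.4, 175.7]
force: [0.3, -0.1, 0.5]
gripper_width: 89.4
gripper_force: 0.0
```

{"fn": "apply_moves", "kwargs": {
  "deltas": [
    [0, 0, -0.03, 0, 1],
    [0.01, 0.05, -0.05, 0, 1],
    [0.025, 0.1, -0.05, 0, 1],
    [0.04, 0.15, -0.05, 0, 1],
    [0.04, 0.2, -0.05, 0, 1]
  ]
}}

```text
time_s: 8.3
ee_pos: [517.3, 77.2, 107.8]
ee_rot: [-180.0, -0.0, 175.7]
force: [0.2, -0.2, -0.0]
gripper_width: 91.0
gripper_force: 0.0
```

```bash
python3 - <<'E'
from fit import *
T=cams.grab_frame('top');S=cams.grab_frame('scene')
cv2.imwrite('pics/top6.png',T);cv2.imwrite('pics/scene6.png',S)
for im in({'top':T},{'scene':S}): print('white',*fit(tile(55,55,14),(546,-118,-4.3),im,z=10,pad=2))
E
python3 go.py 478.7 379.5 70 178.4
```

```text
white [ 5.466e+02 -1.172e+02 -2.000e-01] 68.61
white [ 546.4 -118.    -3.6] 125.17
t 8.4 [518.9  81.1 107.8] [1.7987e+02 7.0000e-02 1.7606e+02] F [-0.1 -1.1 -0.1] w 91.5 gf 0.0
delta [0.0606 0.2949 0.0384] roll -0.0408
```

White is seated at the pocket centre by both cameras. On to the grey one.

{"fn": "apply_moves", "kwargs": {
  "deltas": [
    [0.01, 0.049, 0.006, -0.01, 1],
    [0.02, 0.098, 0.013, -0.02, 1],
    [0.03, 0.147, 0.019, -0.03, 1],
    [0.04, 0.196, 0.025, -0.04, 1],
    [0.05, 0.243, 0.032, -0.04, 1]
  ]
}}

```text
time_s: 8.9
ee_pos: [487.5, 323.1, 75.4]
ee_rot: [180.0, 0.1, 178.0]
force: [1.6, -0.2, 0.1]
gripper_width: 91.1
gripper_force: 0.0
```

{"fn": "apply_moves", "kwargs": {
  "deltas": [
    [0.01, 0.052, 0.006, 0, 1],
    [0.01, 0.052, 0.006, 0, 1],
    [0.01, 0.052, 0.006, 0, 1]
  ]
}}

```text
time_s: 9.2
ee_pos: [478.9, 374.4, 68.8]
ee_rot: [-179.9, -0.0, 178.1]
force: [0.2, -0.9, -0.4]
gripper_width: 91.2
gripper_force: 0.0
```

```bash
python3 go.py 478.7 379.5 -11 178.4
```

```text
t 9.2 [478.9 374.4  68.8] [-1.7994e+02 -2.0000e-02  1.7813e+02] F [ 0.2 -0.9 -0.4] w 91.2 gf 0.0
delta [0.0004 0.0052 0.0798] roll -0.0047
```

{"fn": "apply_moves", "kwargs": {
  "deltas": [
    [0, 0.005, 0.03, -0.005, 1],
    [0, 0.005, 0.055, -0.005, 1],
    [0, 0.005, 0.07, -0.005, 1],
    [0, 0.005, 0.08, -0.005, 1],
    [0, 0.005, 0.08, -0.005, 1]
  ]
}}

```text
time_s: 9.7
ee_pos: [479.2, 377.0, -11.6]
ee_rot: [-179.9, -0.1, 178.2]
force: [-0.3, -0.7, 0.5]
gripper_width: 91.2
gripper_force: 0.0
```

{"fn": "apply_moves", "kwargs": {
  "deltas": [
    [0, 0, 0, 0, -1],
    [0, 0, 0, 0, -1],
    [0, 0, 0, 0, -1],
    [0, 0, 0, 0, -1],
    [0, 0, 0, 0, -1]
  ]
}}

```text
time_s: 10.2
ee_pos: [479.4, 379.3, -10.2]
ee_rot: [180.0, 0.0, 178.3]
force: [0.4, 1.0, -0.3]
gripper_width: 54.1
gripper_force: 0.0
```

```bash
python3 go.py 478.7 379.5 60 178.4
```

```text
t 10.2 [479.4 379.3 -10.2] [1.7997e+02 3.0000e-02 1.7830e+02] F [ 0.4  1.  -0.3] w 54.1 gf 0.0
delta [ 0.0007  0.0002 -0.0702] roll -0.0017
```

{"fn": "apply_moves", "kwargs": {
  "deltas": [
    [0, 0, 0, 0, -1],
    [0, 0, 0, 0, -1],
    [0, 0, 0, 0, -1]
  ]
}}

```text
time_s: 10.5
ee_pos: [479.3, 379.3, -10.4]
ee_rot: [180.0, 0.0, 178.3]
force: [-0.9, -0.6, 2.6]
gripper_width: 50.2
gripper_force: 20.0
```

```bash
python3 go.py 634.9 -125 65 175.7
```

```text
t 10.5 [479.3 379.3 -10.4] [1.7998e+02 1.0000e-02 1.7830e+02] F [-0.9 -0.6  2.6] w 50.2 gf 20.0
delta [-0.1705 -0.4994 -0.0755] roll 0.0454
```

{"fn": "apply_moves", "kwargs": {
  "deltas": [
    [0, 0, -0.03, 0, -1],
    [0, 0, -0.075, 0, -1],
    [0, 0, -0.075, 0, -1],
    [-0.015, -0.045, -0.075, 0, -1],
    [-0.03, -0.09, -0.075, 0.02, -1]
  ]
}}

```text
time_s: 11.0
ee_pos: [506.3, 288.0, 63.9]
ee_rot: [-180.0, 0.0, 177.3]
force: [0.3, -1.0, -0.7]
gripper_width: 49.8
gripper_force: 20.0
```

{"fn": "apply_moves", "kwargs": {
  "deltas": [
    [-0.016, -0.047, 0, 0.01, -1],
    [-0.032, -0.094, 0, 0.02, -1],
    [-0.047, -0.14, 0, 0.02, -1],
    [-0.062, -0.18, 0, 0.02, -1],
    [-0.08, -0.22, 0, 0.02, -1]
  ]
}}

```text
time_s: 11.5
ee_pos: [575.0, 62.6, 63.5]
ee_rot: [-180.0, -0.1, 176.0]
force: [0.6, 0.4, -0.8]
gripper_width: 49.5
gripper_force: 20.0
```

```bash
python3 go.py 636.4 -125 60 175.7
```

```text
t 11.5 [575.   62.6  63.5] [-1.8000e+02 -9.0000e-02  1.7598e+02] F [ 0.6  0.4 -0.8] w 49.5 gf 20.0
delta [-0.0744 -0.1829  0.0034] roll 0.0049
```

{"fn": "apply_moves", "kwargs": {
  "deltas": [
    [-0.018, -0.045, 0, 0, -1],
    [-0.036, -0.09, 0, 0.005, -1],
    [-0.055, -0.135, 0.01, 0.005, -1],
    [-0.0745, -0.18, 0.02, 0.005, -1],
    [-0.0745, -0.18, 0.03, 0.005, -1]
  ]
}}

```text
time_s: 12.0
ee_pos: [639.0, -126.2, 32.9]
ee_rot: [-179.9, 0.1, 175.4]
force: [-0.8, 0.8, -0.8]
gripper_width: 49.3
gripper_force: 20.0
```

{"fn": "apply_moves", "kwargs": {
  "deltas": [
    [0, 0, 0, 0, -1],
    [0, 0, 0, 0, -1]
  ]
}}

```text
time_s: 12.2
ee_pos: [636.3, -119.2, 33.5]
ee_rot: [180.0, -0.1, 175.7]
force: [-0.2, 0.6, -0.3]
gripper_width: 49.7
gripper_force: 20.0
```

```bash
python3 go.py 636.4 -125 6.5 175.7
```

```text
t 12.2 [ 636.3 -119.2   33.5] [ 1.7995e+02 -1.3000e-01  1.7573e+02] F [-0.2  0.6 -0.3] w 49.7 gf 20.0
delta [-0.0005 -0.0058  0.027 ] roll 0.0006
```

{"fn": "apply_moves", "kwargs": {
  "deltas": [
    [0, -0.006, 0.01, 0, -1],
    [0, -0.006, 0.02, 0, -1],
    [0, -0.006, 0.027, 0, -1],
    [0, -0.006, 0.027, 0, -1],
    [0, -0.006, 0.027, 0, -1]
  ]
}}

```text
time_s: 12.7
ee_pos: [636.8, -125.8, 7.1]
ee_rot: [180.0, -0.0, 175.7]
force: [0.2, -0.6, -0.7]
gripper_width: 50.1
gripper_force: 20.0
```

```bash
python3 - <<'E'
from h import *
s=cams.grab_frame('scene'); cv2.imwrite('pics/scene7.png',s)
st=env.state(); p=st['ee_pos']; print(p.round(1))
r=R.from_euler('z',-4.3,degrees=True).as_matrix()
g=cv2.cvtColor(s,cv2.COLOR_BGR2GRAY).astype(np.float32)
for yb in(-8,0,8):
  for x in np.arange(-2,30,2.): 
    u=px('scene',r@[x,yb,0]+[590.9,-121.5,p[2]+10.3]).astype(np.float32); print((int(x),int(cv2.remap(g,u[:1].reshape(1,1),u[1:].reshape(1,1),1)[0,0])),end=' ')
  print()
E
python3 go.py 636.4 -125 0 175.7
```

```text
[ 637.1 -126.     7.4]
(-2, 220) (0, 219) (2, 219) (4, 220) (6, 222) (8, 224) (10, 223) (12, 216) (14, 197) (16, 169) (18, 134) (20, 112) (22, 109) (24, 127) (26, 153) (28, 179) 
(-2, 221) (0, 221) (2, 221) (4, 221) (6, 222) (8, 224) (10, 224) (12, 218) (14, 196) (16, 160) (18, 126) (20, 103) (22, 111) (24, 128) (26, 152) (28, 177) 
(-2, 221) (0, 215) (2, 212) (4, 215) (6, 219) (8, 219) (10, 221) (12, 211) (14, 186) (16, 154) (18, 125) (20, 111) (22, 110) (24, 122) (26, 153) (28, 182) 
t 12.75 [ 637.1 -126.     7.4] [1.8000e+02 2.0000e-02 1.7573e+02] F [-0.   0.6 -0.4] w 49.5 gf 20.0
delta [0.0008 0.0009 0.0074] roll 0.0006
```

{"fn": "apply_moves", "kwargs": {
  "deltas": [
    [0.0014, 0.001, 0, 0, -1],
    [0.0014, 0.001, 0.003, 0, -1],
    [0.0014, 0.001, 0.0055, 0, -1],
    [0.0014, 0.001, 0.0076, 0, -1],
    [0.0014, 0.001, 0.0076, 0, -1]
  ]
}}

```text
time_s: 13.25
ee_pos: [635.6, -125.1, -0.4]
ee_rot: [180.0, -0.0, 175.7]
force: [0.0, 0.4, -0.9]
gripper_width: 50.1
gripper_force: 20.0
```

```bash
python3 go.py 636.4 -125 -0.4 175.7
```

```text
t 13.25 [ 6.356e+02 -1.251e+02 -4.000e-01] [180.    -0.   175.71] F [ 0.   0.4 -0.9] w 50.1 gf 20.0
delta [-0.0008  0.0002  0.    ] roll 0.0002
```

{"fn": "apply_moves", "kwargs": {
  "deltas": [
    [0, 0, 0, 0, 0.5],
    [0, 0, 0, 0, 0.5],
    [0, 0, 0, 0, 0.8],
    [0, 0, -0.02, 0, 1],
    [0, 0, -0.06, 0, 1]
  ]
}}

```text
time_s: 13.75
ee_pos: [632.9, -124.5, 57.0]
ee_rot: [179.9, -0.4, 175.7]
force: [-0.2, -0.3, 1.6]
gripper_width: 86.6
gripper_force: 0.0
```

{"fn": "apply_moves", "kwargs": {
  "deltas": [
    [0, 0, -0.04, 0.1, 1],
    [0, 0, -0.075, 0.2, 1],
    [0.03, -0.03, -0.075, 0.35, 1],
    [0.06, -0.07, -0.075, 0.5, 1],
    [0.09, -0.11, -0.075, 0.6, 1]
  ]
}}

```text
time_s: 14.25
ee_pos: [536.7, -228.7, 135.2]
ee_rot: [180.0, 0.1, 141.2]
force: [-0.4, -1.1, -0.7]
gripper_width: 91.0
gripper_force: 0.0
```

```bash
python3 - <<'E'
from fit import *
T=cams.grab_frame('top');S=cams.grab_frame('scene')
cv2.imwrite('pics/top8.png',T);cv2.imwrite('pics/scene8.png',S)
z=lambda i,x,y,a,b,f:cv2.resize(i[y:y+b,x:x+a],None,fx=f,fy=f,interpolation=cv2.INTER_CUBIC)
cv2.imwrite('pics/c8.png',np.hstack([z(T,290,160,80,100,5),z(S,260,190,80,100,5)]))
print('grey',*fit(tile(62,50,18),(636,-125,-4.3),{'scene':S},z=10,pad=2))
E
python3 go.py 482.3 -381.7 120 140
```

```text
grey [ 635.3 -127.5   -8.6] 268.34
t 14.35 [ 533.7 -231.6  135.1] [-1.7986e+02 -4.0000e-02  1.4098e+02] F [ 0.4  0.5 -0. ] w 90.8 gf 0.0
delta [-0.0545 -0.1489  0.0154] roll 0.0171
```

View pics/c8.png

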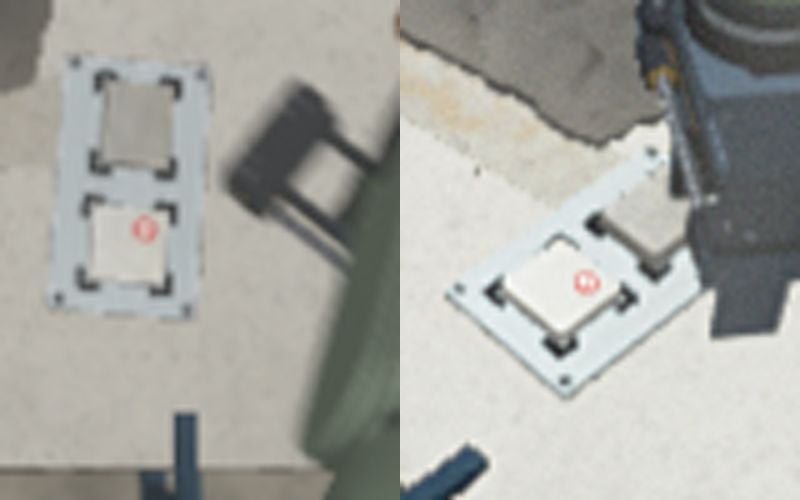

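{"fn": "apply_moves", "kwargs": {
  "deltas": [
    [-0.018, -0.048, 0.005, 0.017, 1],
    [-0.036, -0.096, 0.01, 0.017, 1],
    [-0.0545, -0.145, 0.015, 0.017, 1],
    [-0.0545, -0.149, 0.015, 0.017, 1],
    [-0.0545, -0.149, 0.015, 0.017, 1]
  ]
}}

```text
time_s: 14.85
ee_pos: [486.7, -379.3, 119.2]
ee_rot: [180.0, -0.0, 140.2]
force: [0.2, 0.1, 0.7]
gripper_width: 91.7
gripper_force: 0.0
```

```bash
python3 - <<'E'
from h import *
for n in('top','scene'):
    im=cams.grab_frame(n).astype(float); cv2.imwrite(f'pics/{n}9.png',im); b,g,r=im.transpose(2,0,1)
    k=np.clip(r-(g+b)/2-25,0,None); c=px(n,(557,-129,24)).astype(int); y0,x0=c[1]-8,c[0]-8; k=k[y0:y0+16,x0:x0+16]
    yy,xx=np.mgrid[:16,:16]; u=np.array([(k*xx).sum(),(k*yy).sum()])/k.sum()+[x0,y0]
    print(n,'ring',u.round(2),w(n,u,24).round(1))
    # blue grip of gauge in first pictures
    im=cv2.imread(f'pics/{n}0.png').astype(float); b,g,r=im.transpose(2,0,1)
    m=((b-r)>40).astype(np.uint8); c=px(n,(482,-382,90)).astype(int); m[:c[1]-20]=0;m[c[1]+20:]=0;m[:,:c[0]-20]=0;m[:,c[0]+20:]=0
    ys,xs=np.nonzero(m); print('blue',len(xs),xs.mean(),ys.mean(),w(n,(xs.mean(),ys.mean()),90).round(1))
E
python3 go.py 482.3 -381.7 52 140
```

```text
top ring [318.55 205.37] [ 556.9 -128.2   24. ]
blue 15 393.8 226.06666666666666 [ 481.8 -377.5   90. ]
scene ring [296.74 246.37] [ 556.7 -129.9   24. ]
blue 111 354.0810810810811 302.7567567567568 [ 475.5 -384.4   90. ]
t 14.95 [ 487.7 -377.2  119.7] [ 1.7994e+02 -3.0000e-02  1.4040e+02] F [-0.6  1.3 -0. ] w 90.9 gf 0.0
delta [ 0.0012 -0.007   0.0677] roll 0.0069[ WARN:0@0.736] global loadsave.cpp:1063 imwrite_ Unsupported depth image for selected encoder is fallbacked to CV_8U.
```

{"fn": "apply_moves", "kwargs": {
  "deltas": [
    [0.001, -0.007, 0, 0.007, 1],
    [0.001, -0.007, 0.015, 0.007, 1],
    [0.001, -0.007, 0.035, 0.007, 1],
    [0.001, -0.007, 0.055, 0.007, 1],
    [0.001, -0.007, 0.068, 0.007, 1]
  ]
}}

```text
time_s: 15.45
ee_pos: [481.8, -381.6, 50.6]
ee_rot: [180.0, -0.1, 140.1]
force: [0.9, 0.3, -0.2]
gripper_width: 91.1
gripper_force: 0.0
```

{"fn": "apply_moves", "kwargs": {
  "deltas": [
    [0, 0, 0, 0, 0],
    [0, 0, 0, 0, 0],
    [0, 0, 0, 0, -0.2],
    [0, 0, 0, 0, -0.2],
    [0, 0, 0, 0, -0.2]
  ]
}}

```text
time_s: 15.95
ee_pos: [482.2, -383.5, 52.5]
ee_rot: [180.0, 0.1, 140.0]
force: [0.9, 0.7, -0.3]
gripper_width: 54.0
gripper_force: 0.0
```

```bash
python3 go.py 482.3 -381.7 52 140
```

```text
t 15.95 [ 482.2 -383.5   52.5] [1.8000e+02 8.0000e-02 1.3996e+02] F [ 0.9  0.7 -0.3] w 54.0 gf 0.0
delta [0.0011 0.0015 0.0005] roll -0.0008
```

{"fn": "apply_moves", "kwargs": {
  "deltas": [
    [0.001, 0.0015, 0, 0, -0.2],
    [0.001, 0.0015, 0, 0, -0.5],
    [0.001, 0.0015, 0, 0, -1],
    [0.001, 0.0015, 0, 0, -1],
    [0.001, 0.0015, 0, 0, -1]
  ],
  "grip_force": 25
}}

```text
time_s: 16.45
ee_pos: [482.0, -381.5, 51.7]
ee_rot: [-180.0, -0.0, 140.0]
force: [-0.8, 0.3, 0.7]
gripper_width: 27.7
gripper_force: 25.0
```

{"fn": "apply_moves", "kwargs": {
  "deltas": [
    [0, 0, 0, 0, -1],
    [0, 0, 0, 0, -1],
    [0, 0, 0, 0, -1]
  ]
}}

```text
time_s: 16.75
ee_pos: [482.0, -381.4, 51.8]
ee_rot: [-180.0, 0.0, 140.0]
force: [0.2, -0.1, 1.4]
gripper_width: 27.5
gripper_force: 25.0
```

```bash
python3 go.py 482.3 -381.7 142 140
```

```text
t 16.75 [ 482.  -381.4   51.8] [-180.      0.    139.96] F [ 0.2 -0.1  1.4] w 27.5 gf 25.0
delta [-0.0004 -0.     -0.0902] roll -0.0006
```

{"fn": "apply_moves", "kwargs": {
  "deltas": [
    [0, 0, -0.02, 0, -1],
    [0, 0, -0.05, 0, -1],
    [0, 0, -0.08, 0, -1],
    [0, 0, -0.085, 0, -1],
    [0, 0, -0.085, 0, -1]
  ]
}}

```text
time_s: 17.25
ee_pos: [482.3, -381.5, 137.1]
ee_rot: [180.0, 0.1, 140.0]
force: [0.3, -0.6, -1.5]
gripper_width: 27.7
gripper_force: 25.0
```

```bash
python3 go.py 556.8 -129 130 140
```

```text
t 17.25 [ 482.3 -381.5  137.1] [1.7999e+02 8.0000e-02 1.3996e+02] F [ 0.3 -0.6 -1.5] w 27.7 gf 25.0
delta [0.1054 0.2413 0.007 ] roll -0.0007
```

{"fn": "apply_moves", "kwargs": {
  "deltas": [
    [0.018, 0.041, 0, 0, -1],
    [0.036, 0.082, 0, 0, -1],
    [0.054, 0.123, 0, 0, -1],
    [0.072, 0.164, 0.01, 0, -1],
    [0.088, 0.2, 0.02, 0, -1]
  ]
}}

```text
time_s: 17.75
ee_pos: [542.5, -169.2, 114.5]
ee_rot: [-180.0, -0.2, 140.0]
force: [0.7, -0.0, -1.5]
gripper_width: 27.6
gripper_force: 25.0
```

{"fn": "apply_moves", "kwargs": {
  "deltas": [
    [0.0174, 0.0413, 0.01, 0, -1],
    [0.0174, 0.0413, 0.02, 0, -1],
    [0.0174, 0.0413, 0.025, 0, -1],
    [0.0174, 0.0413, 0.025, 0, -1],
    [0.0174, 0.0413, 0.025, 0, -1]
  ]
}}

```text
time_s: 18.25
ee_pos: [556.1, -130.0, 91.3]
ee_rot: [-180.0, -0.0, 139.9]
force: [0.5, 0.2, -1.0]
gripper_width: 27.4
gripper_force: 25.0
```

```bash
python3 go.py 556.8 -129 76 140; python3 - <<'E'
from h import *
T=cams.grab_frame('top');S=cams.grab_frame('scene')
cv2.imwrite('pics/scene10.png',S)
cv2.imwrite('pics/c10.png',cv2.resize(S[200:270,260:340],None,fx=8,fy=8,interpolation=cv2.INTER_CUBIC))
p=env.state()['ee_pos']; f=lambda P:((px('scene',P)+.5-[260,200])*8).round(0)
print('tip pred',f([p[0],p[1],p[2]-45.8]),'nose',f([p[0],p[1],p[2]-29.8]),'collar low',f([p[0],p[1],p[2]+8.2]),'spot',f([556.8,-129,24]))
E
```

```text
t 18.25 [ 556.1 -130.    91.3] [-1.7997e+02 -3.0000e-02  1.3987e+02] F [ 0.5  0.2 -1. ] w 27.4 gf 25.0
delta [0.0001 0.0012 0.0153] roll -0.0024
tip pred [302. 339.] nose [304. 312.] collar low [311. 246.] spot [296. 374.]
```

View pics/c10.png

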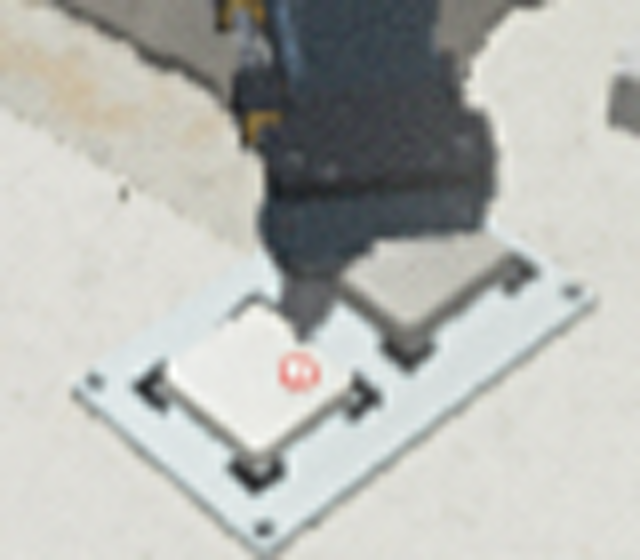

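{"fn": "apply_moves", "kwargs": {
  "deltas": [
    [0, 0.001, 0.006, 0, -1],
    [0, 0.001, 0.012, 0, -1],
    [0, 0.001, 0.018, 0, -1],
    [0, 0.001, 0.018, 0, -1],
    [0, 0.001, 0.018, 0, -1]
  ]
}}

```text
time_s: 18.85
ee_pos: [557.0, -128.0, 73.4]
ee_rot: [-180.0, -0.0, 140.0]
force: [-0.2, 0.1, -2.0]
gripper_width: 27.5
gripper_force: 25.0
```

```bash
python3 go.py 556.8 -129 67 140
```

```text
t 18.85 [ 557.  -128.    73.4] [-1.7999e+02 -3.0000e-02  1.3997e+02] F [-0.2  0.1 -2. ] w 27.5 gf 25.0
delta [-0.0005 -0.0009  0.0064] roll -0.0006
```

{"fn": "apply_moves", "kwargs": {
  "deltas": [
    [-0.0005, -0.001, 0.001, 0, -1],
    [-0.0005, -0.001, 0.002, 0, -1],
    [-0.0005, -0.001, 0.002, 0, -1],
    [-0.0005, -0.001, 0.002, 0, -1]
  ]
}}

```text
time_s: 19.25
ee_pos: [557.0, -129.2, 71.8]
ee_rot: [180.0, 0.0, 140.0]
force: [-0.2, 0.6, -0.4]
gripper_width: 27.6
gripper_force: 25.0
```

{"fn": "apply_moves", "kwargs": {
  "deltas": [
    [0, 0, 0.001, 0, -1],
    [0, 0, 0.002, 0, -1],
    [0, 0, 0.002, 0, -1],
    [0, 0, 0.002, 0, -1]
  ]
}}

```text
time_s: 19.65
ee_pos: [557.0, -129.2, 69.7]
ee_rot: [180.0, -0.0, 140.0]
force: [0.7, 0.1, -0.6]
gripper_width: 27.7
gripper_force: 25.0
```

{"fn": "apply_moves", "kwargs": {
  "deltas": [
    [0, 0, 0.001, 0, -1],
    [0, 0, 0.002, 0, -1],
    [0, 0, 0.002, 0, -1],
    [0, 0, 0.002, 0, -1]
  ]
}}

```text
time_s: 20.05
ee_pos: [557.0, -129.2, 67.8]
ee_rot: [180.0, 0.0, 140.0]
force: [-0.1, 0.3, 0.8]
gripper_width: 27.7
gripper_force: 25.0
```

```bash
python3 - <<'E'
from h import *
f=[]
for i in range(8): cams.grab_frame('top'); s=env.state(); f.append(s['force'])
print(np.mean(f,0).round(2),np.std(f,0).round(2))
E
python3 go.py 556.8 -129 64 140
```

```text
[-0.4  -0.19  0.62] [0.53 0.26 0.54]
t 20.45 [ 557.  -129.2   67.7] [179.99   0.   139.97] F [-0.7  0.1  1.4] w 27.3 gf 25.0
delta [0.0002 0.     0.0037] roll -0.0006
```

{"fn": "apply_moves", "kwargs": {
  "deltas": [
    [0, 0, 0.001, 0, -1],
    [0, 0, 0.002, 0, -1],
    [0, 0, 0.003, 0, -1],
    [0, 0, 0.0039, 0, -1],
    [0, 0, 0.0039, 0, -1]
  ]
}}

```text
time_s: 20.95
ee_pos: [557.1, -129.2, 63.8]
ee_rot: [180.0, 0.0, 140.0]
force: [-0.6, -0.2, 2.6]
gripper_width: 27.5
gripper_force: 25.0
```

```bash
python3 - <<'E'
from h import *
f=[]
for i in range(20): S=cams.grab_frame('scene'); f.append(env.state()['force'])
print(np.mean(f,0).round(2),np.std(f,0).round(2))
cv2.imwrite('pics/c11.png',cv2.resize(S[200:270,260:340],None,fx=8,fy=8,interpolation=cv2.INTER_CUBIC))
E
python3 go.py 556.8 -129 63.8 140
```

```text
[ 0.04 -0.02  2.22] [0.75 0.4  0.48]
t 21.95 [ 557.  -129.2   63.8] [179.99   0.   139.96] F [ 0.5 -0.5  1.9] w 27.3 gf 25.0
delta [ 0.0003 -0.      0.    ] roll -0.0007
```

View pics/c11.png

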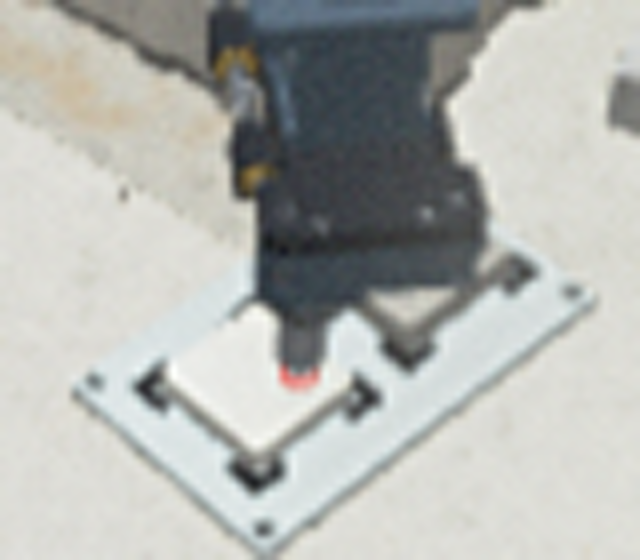

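```bash
python3 -c "
from workcell import env
print(env.job_done())"
```

```text
the job is handed in; nothing more can be done
None
```

Job handed in at about 22 s: both samples lie in their pockets, and the gauge is held upright on the red-ringed spot with its plunger about 6 mm in, by both position and force; the pass/fail result was not shown.

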